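# Fit the air standpipe on a cobbler's bench

### The job

Take the standpipe - the thick, tall one of the three metal air tubes - out of the wooden stand and push it, coupler end up, into the big open push-fit collet of the bench air manifold, past the seal until it bottoms. Leave it standing there released, and leave the other two tubes in the stand.

Things in the scene. Friction and masses are not known exactly. Their poses are not given: they have to be found in the camera images.
- pipe_mid (a point): The standpipe: aluminium tube, 28 mm dia, 140 mm long, its top 22 mm a 22 mm dia brass nipple, its bottom 10 mm tapered; 0.1 kg. Upright, 25 mm deep in a hole of the wooden stand (32 mm high, three tubes in a row 80 mm apart along about this x axis, so close the fingers along y). Point: on its axis, half-way up; z to the nipple. Grip about 30 mm above it, lift straight up.
- collet_mouth (a point): The big open collet, light grey on a dark block (beside it a domed plugged one and a smaller one, 80 mm apart). Point: centre of its mouth, 76 mm above the bench; z up. Funnel mouth 55 mm wide, narrowing over 18 mm to a 31 mm bore; floor 56 mm below the mouth. A springy seal 42 mm below the mouth resists with 10 to 15 N, then holds the pipe upright. Home: the pipe's half-way point is 14 mm above the mouth.
- short_mid (a point): Bystander to leave in the stand: a shorter tube of the same make, 28 mm in diameter, 85 mm long, upright in another hole. The point is on its axis half-way up.
- thin_mid (a point): Bystander to leave in the stand: a tube as tall as the standpipe (140 mm) but only 18 mm in diameter above a 32 mm high foot of 28 mm, upright in the remaining hole. The point is on its axis half-way up.
Things that resemble listed ones, but are neither listed nor needed, are in the scene too. What is shaped like the part that bears pipe_mid but green or red is not meant.

How it is judged (in metres and radians):
On the way:
1. the gripper pushes the standpipe home in the collet (or still has hold of it there) (z of pipe_mid in the frame of collet_mouth below 0.02 m and horizontal distance between pipe_mid and collet_mouth below 0.01 m and angle between pipe_mid's own z axis and vertical below 0.17 rad and contact force between any of the fingers, the arm and pipe above 0.5 N), for 0.05 s.
At the end, for the whole second after the job is handed in: The standpipe stands released and at rest in the big open collet, its half-way point less than 20 mm above the mouth (14 mm when bottomed), within 10 mm of the collet's axis and within 10 degrees of upright; the short and the thin tube are still in the stand (z of pipe_mid in the frame of collet_mouth below 0.02 m and horizontal distance between pipe_mid and collet_mouth below 0.01 m and angle between pipe_mid's own z axis and vertical below 0.17 rad and linear speed of pipe below 0.02 m/s); the robot touches nothing.
It fails at once if the short tube is taken from the stand or pushed about (more than 30 mm) (distance of short_mid from where it was at the start of the episode above 0.03 m).
It fails at once if the thin tube is taken from the stand or pushed about (more than 30 mm) (distance of thin_mid from where it was at the start of the episode above 0.03 m).
It also fails if it takes over 38 s, if anything falls off the work surface, if the arm or the gripper's body presses on something with over 40 N, if the wrist force passes 120 N, or if a joint passes its speed limit or range.

### The arm

A 6-joint arm with a two-finger parallel gripper is mounted at the origin on the work surface. World frame = base frame: x ahead of the robot, y to its left, z up, the work surface at z = 0. Lengths are in m, angles in degrees, forces in N, time in s.
With the tool pointing down it reaches from about 0.25 to 0.8 m from the base axis. Payload 3.9 kg.
Tool frame: the origin (TCP) lies at the very end of the fingers, on their centre line; the grasp point (between the pads) lies 19 mm behind it; z points along the fingers, y is the line along which they close (so a half turn about z gives the same grasp; the last joint's range is limited). The gripper opens to 85 mm and grips with 20 to 120 N. Pads are 22 mm wide; open, the fingers measure 114 mm over their backs; the gripper's body (76 mm by 85 mm) begins 54 mm behind the grasp point. The pads swing forward as they close: fully open they stand 13 mm farther back than shut.
Start: joints at [0, 14.897, -7.913, 67.191, 0, 90], TCP at [0.525, -0, 0.231] pointing down, gripper open.
Joint ranges: [-159.42, 159.42], [-47.68, 98.78], [-73.54, 78.23], [-108.79, 121.32], [-90, 84.71], [-180, 180]. Speed limits (degrees/s): [147.25, 147.25, 180, 180, 180, 180].

### API

Orientations are given as [roll, pitch, yaw] about the fixed x, y, z axes, in that order (R = Rz(yaw) Ry(pitch) Rx(roll)).
In Python, from plant import ctrl gives the robot as it stands.
- The arm moves only by the tool servo_tool, never from a script. Its argument "increments" is a list of rows, each a list of 5 numbers: the opening, from 0 (shut) to 1 (fully open), then the shift along the tool's x, y, z in mm, then the turn about the tool's z in rad. In form: [[hand, x, y, z, yaw], ...]. A call has 1 to 20 rows; each row shifts and turns the commanded pose from where the row before left it, along the tool's axes as they then stand; what a row does not reach is not made up. A row lasts 1/10 s, in which the tool goes at most 50 mm and 8.59 degrees, less where a joint would pass 70% of its speed; a pose out of reach is approached as far as the arm can. A call with a gripper value outside its range is refused whole. The fingers move at their own pace and stop on an object; "force" is the grip in N (left out, the last holds). Time passes only in rows, so rows that do not move let the fingers close. It gives the time, the measured TCP pose, the force, the opening and the grip force at its end, in the units of the state.
- ctrl.read_state(): the state, without advancing time (a new reading comes with each control period).
- ctrl.snapshot(name): name is "scene" or "side" or "wrist"; returns the picture (384x512x3 uint8, red, green, blue); there is no depth.
- ctrl.camera_info(name): a dict with "fx", "fy", "cx", "cy" (pixels), "pose" (4x4, takes a point from camera to world coordinates); the wrist camera has in their place "tool_from_camera" (4x4, takes a point from camera to tool coordinates, whose origin is the TCP and whose axes are the flange's). Camera axes: x right, y up, looking along -z (the intrinsics and any distortion apply to the point x, -y, -z); pixel columns grow to the right and rows downward; lengths in m; the calibration is good to about 2 mm. The wrist camera is an equidistant fisheye: a pixel r from the principal point sees the ray r / f radians off the axis. A picture is of the moment at which its call begins: read the wrist's pose just before it. camera_info takes no time and is no camera call.
- ctrl.hand_in(): hands the job in; it is judged then, once.
Trained networks look in the newest picture that a camera, given by its name, has taken for a name from the list of things; names that differ only in an ending like _2 or _b are one class to them, and where a whole thing is asked for, a point or a joint stands for the part that bears it (a point fixed in the world has none). Each returns a list of dicts, best first, with "p" (0 to 1); they miss things now and then, are a little off and sometimes report something else, mostly with a low value. They report only what shows in the picture. A call takes as long as a camera call. They do not tell look-alikes from the thing itself.
- ctrl.spot_in(camera, name): "pixel" ([column, row] in pixels, amid what is visible of it).
- ctrl.cut_out(camera, name): "pixels" (384x512 bool, what is visible of it) and "pixel" ([column, row] in pixels, amid what is visible of it).
- ctrl.pinpoint(camera, name): "pixel" ([column, row] in pixels: a listed point, or the origin of a listed thing).
The state is a dict: "time": time; "q": joint angles; "joint_velocities": joint speeds; "effort": joint torques, N m; "eef_pos": TCP position; "ee_rot": TCP orientation; "wrist_force": force on the tool from outside, world axes, zero at the start; "moment": the same for the moment, N m; "opening": finger opening in m; "finger_force": force on a finger pad.
Only numpy, scipy, OpenCV 4.12 (cv2) and the standard library are available. Lean on these libraries where they do the work, as an engineer would, in place of code of your own. Each camera call takes 0.05 s, during which the arm holds its last target. There are 200 camera calls.

## Working session

There is one attempt and no reset: what is moved stays moved. The work goes in short steps, Python scripts to look and compute and a tool call to move; the robot and the scene stay as the last step left them, time stands still between calls to the robot, and variables do not carry over. Pictures are saved under pics/ and viewed, at most 10 in all, crops included, and the job is handed in when it is done.

Besides the shell and the picture viewer there is one more tool, called in YAML: its name, and indented under it one key for each argument. servo_tool: Moves the arm, as the interface text tells. Its arguments: {"type":"object","properties":{"increments":{"type":"array","items":{"type":"array","items":{"type":"number"}}},"force":{"type":"number"}},"required":["increments"]}

```bash
mkdir -p pics; ls
cat > h.py <<'E'
import numpy as np, cv2
from plant import ctrl
from scipy.spatial.transform import Rotation as R
def ray(cam,px,st=None):
    i=ctrl.camera_info(cam); u=(px[0]-i['cx'])/i['fx']; v=(px[1]-i['cy'])/i['fy']
    if 'pose' in i:
        d=np.array([u,-v,-1.]); T=np.array(i['pose'])
    else:
        r=np.hypot(u,v); s=np.sin(r)/r if r>1e-9 else 1
        d=np.array([u*s,-v*s,-np.cos(r)])
        T0=np.eye(4); T0[:3,:3]=R.from_euler('xyz',st['ee_rot'],degrees=True).as_matrix(); T0[:3,3]=st['eef_pos']
        T=T0@np.array(i['tool_from_camera'])
    d=T[:3,:3]@d
    return T[:3,3],d/np.linalg.norm(d)
def atz(o,d,z): return o+d*(z-o[2])/d[2]
def tri(rs):
    A=sum(np.eye(3)-np.outer(d,d) for o,d in rs); b=sum((np.eye(3)-np.outer(d,d))@o for o,d in rs)
    return np.linalg.solve(A,b)
E
python3 - <<'E'
from h import *
np.set_printoptions(precision=3,suppress=True)
print({k:v for k,v in ctrl.camera_info('scene').items()}); st=ctrl.read_state(); print(st)
ims=[]
Z={'pipe_mid':.077,'collet_mouth':.076,'short_mid':.0495,'thin_mid':.077}
for c in ['scene','side','wrist']:
    st=ctrl.read_state(); im=ctrl.snapshot(c); cv2.imwrite(f'pics/{c}0.png',cv2.cvtColor(im,cv2.COLOR_RGB2BGR))
    for n in Z:
        for r in ctrl.pinpoint(c,n)[:3]:
            print(c,n,r['pixel'],round(r['p'],2),atz(*ray(c,r['pixel'],st),Z[n]))
E
```

```text
pics
{'fx': 493.1402036138373, 'fy': 493.1402036138373, 'cx': 266.1922597295836, 'cy': 194.61973379986722, 'pose': array([[-0.772, -0.458,  0.44 ,  1.042],
       [ 0.635, -0.548,  0.545,  0.569],
       [-0.009,  0.7  ,  0.714,  0.842],
       [ 0.   ,  0.   ,  0.   ,  1.   ]])}
{'time': 0.0, 'q': array([-0.   , 14.935, -7.987, 67.191, -0.002, 90.   ]), 'joint_velocities': array([-0.152,  0.028,  0.077,  0.077,  0.02 , -0.015]), 'effort': array([ -0.   , -40.568,  25.393,   0.019,  -0.   ,   0.   ]), 'eef_pos': array([ 0.524, -0.   ,  0.23 ]), 'ee_rot': array([-179.888,    0.002,   89.999]), 'wrist_force': array([0.92 , 0.252, 0.037]), 'moment': array([-0.002,  0.091,  0.006]), 'finger_force': 0.0, 'opening': 0.08562890157616487}
scene pipe_mid [331.7, 284.6] 0.94 [0.625 0.242 0.077]
scene pipe_mid [278.1, 299.0] 0.88 [0.721 0.202 0.077]
scene pipe_mid [275.8, 264.9] 0.57 [0.676 0.142 0.077]
scene collet_mouth [225.0, 131.4] 0.71 [ 0.509 -0.251  0.076]
scene short_mid [363.7, 276.0] 0.86 [0.549 0.256 0.049]
scene thin_mid [402.4, 254.3] 0.97 [0.471 0.28  0.077]
side pipe_mid [158.0, 217.8] 0.91 [0.673 0.145 0.077]
side pipe_mid [112.3, 226.3] 0.81 [0.721 0.203 0.077]
side pipe_mid [134.6, 262.7] 0.63 [0.621 0.246 0.077]
side collet_mouth [324.4, 154.6] 0.7 [ 0.526 -0.255  0.076]
side collet_mouth [199.5, 321.7] 0.19 [0.473 0.276 0.076]
side short_mid [165.8, 301.6] 0.87 [0.55  0.259 0.049]
side thin_mid [199.8, 321.6] 0.7 [0.472 0.276 0.077]
wrist pipe_mid [400.4, 60.3] 0.85 [0.673 0.135 0.077]
wrist pipe_mid [430.0, 16.0] 0.82 [0.712 0.193 0.077]
wrist collet_mouth [258.8, 347.1] 0.72 [ 0.525 -0.243  0.076]
```

View pics/scene0.png

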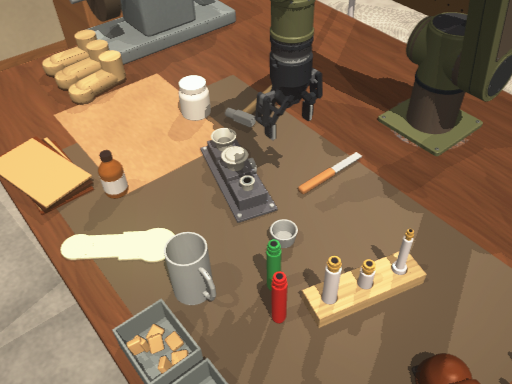

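View pics/side0.png

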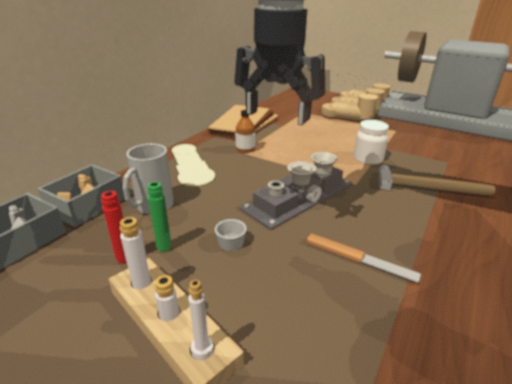

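The standpipe is the white tube at scene (331,284), left end of the stand. The green and red ones are decoys, and the manifold is at scene (237,170). I'll crop the manifold to tell its three ports apart.

Run:
```python
import cv2,numpy as np
a=cv2.imread('pics/scene0.png')[115:225,190:290]; b=cv2.imread('pics/side0.png')[135:225,235:355]; c=cv2.imread('pics/wrist0.png')[274:384,180:340]
f=lambda x:cv2.resize(x,(380,290),interpolation=cv2.INTER_CUBIC)
cv2.imwrite('pics/crop.png',np.vstack([np.hstack([f(a),f(b)]),np.hstack([f(c),f(cv2.imread('pics/wrist0.png'))])]))
```

```text
(no output)
```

View pics/crop.png

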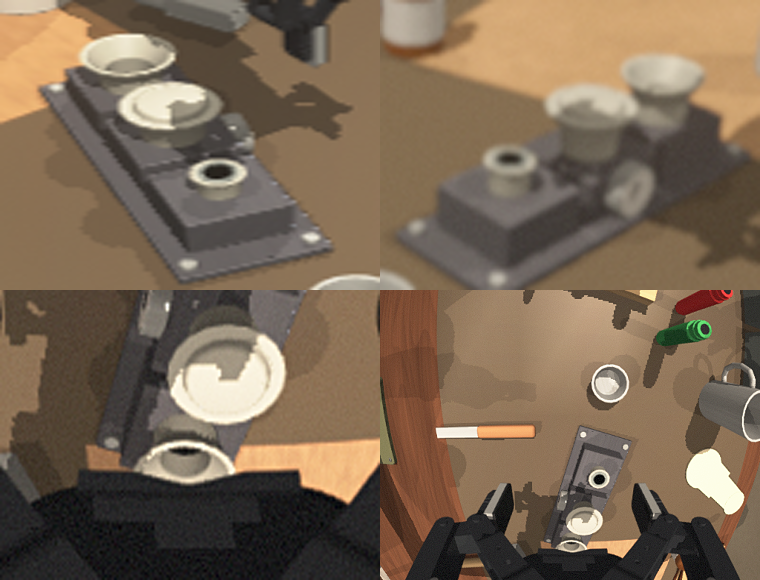

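The open collet is the far-end one, at scene (224,138) and side (324,156). The middle one is domed and the near one is small. Next I move above the standpipe.

servo_tool:
  increments:
    - [1,24,10,0,0]
    - [1,24,10,0,0]
    - [1,24,10,0,0]
    - [1,24,10,0,0]
    - [1,24,10,0,0]
    - [1,24,10,0,0]
    - [1,24,10,0,0]
    - [1,24,10,0,0]
    - [1,24,10,0,0]
    - [1,24,10,0,0]
    - [1,0,0,0,-0.15]
    - [1,0,0,0,-0.15]
    - [1,0,0,0,-0.15]
    - [1,0,0,0,-0.15]
    - [1,0,0,0,-0.15]
    - [1,0,0,0,-0.15]
    - [1,0,0,0,-0.15]
    - [1,0,0,0,-0.15]
    - [1,0,0,0,-0.15]
    - [1,0,0,0,0]

```text
time: 2.75
eef_pos: [0.625, 0.24, 0.2311]
ee_rot: [-180.0, -0.0, 167.3]
wrist_force: [0.2, -0.2, -0.1]
opening: 0.0853
finger_force: 0.0
```

Run:
```python
from h import *
np.set_printoptions(precision=4,suppress=True)
st=ctrl.read_state(); print(st['time'],st['eef_pos'],st['ee_rot'],st['q'])
im=ctrl.snapshot('wrist'); cv2.imwrite('pics/w1.png',cv2.cvtColor(im,cv2.COLOR_RGB2BGR))
for n,z in [('pipe_mid',.077),('short_mid',.0495),('thin_mid',.077)]:
    for r in ctrl.pinpoint('wrist',n)[:3]: print(n,r['pixel'],round(r['p'],2),atz(*ray('wrist',r['pixel'],st),z))
s=ray('scene',[331.7,284.6]); d=ray('side',[134.6,262.7]); print('pipe tri',tri([s,d]))
print('collet tri nets',tri([ray('scene',[225,131.4]),ray('side',[324.4,154.6])]),'mine',tri([ray('scene',[223.7,138]),ray('side',[324.4,157])]))
for c,p in [('scene',[223.7,138]),('side',[324.4,157])]: print(atz(*ray(c,p),.076))
```

```text
2.75 [0.625  0.24   0.2311] [-179.9927   -0.0128  167.3331] [21.0075 29.6841 15.0994 75.4301  0.001  33.6745]
pipe_mid [244.2, 260.6] 0.87 [0.7134 0.2025 0.077 ]
pipe_mid [181.5, 242.6] 0.74 [0.6757 0.1373 0.077 ]
pipe_mid [258.1, 181.5] 0.7 [0.6246 0.2391 0.077 ]
short_mid [264.9, 103.1] 0.84 [0.5483 0.2637 0.0495]
short_mid [265.0, 26.4] 0.64 [0.4653 0.2824 0.0495]
thin_mid [265.5, 26.4] 0.97 [0.472  0.2809 0.077 ]
pipe tri [0.6241 0.2419 0.0737]
collet tri nets [ 0.5184 -0.2363  0.0875] mine [ 0.5219 -0.2393  0.074 ]
[ 0.5264 -0.2323  0.076 ]
[ 0.5212 -0.2431  0.076 ]
```

View pics/w1.png

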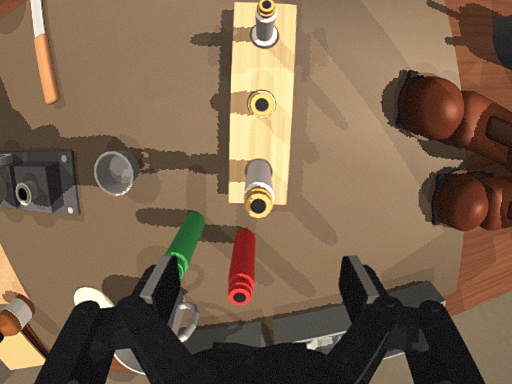

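The pipe's top is at (259,204), level with the fingers' centre line, and all measurements put it at about (0.6245, 0.241). The red tube's nipple at (240,297) is clear of the fingers. I descend and grip.

servo_tool:
  increments:
    - [1,0,0,14,0]
    - [1,0,0,14,0]
    - [1,0,0,14,0]
    - [1,0,0,14,0]
    - [1,0,0,14,0]
    - [1,0,0,14,0]
    - [1,0,0,14,0]
    - [1,0,0,14,0]
    - [1,0,0,14,0]
    - [1,0,0,14,0]
    - [1,0,0,1,0]
    - [0,0,0,0,0]
    - [0,0,0,0,0]
    - [0,0,0,0,0]
    - [0,0,0,0,0]
    - [0,0,0,0,0]
    - [0,0,0,0,0]
    - [0,0,0,0,0]
    - [0,0,0,0,0]
  force: 80

```text
time: 4.85
eef_pos: [0.6256, 0.24, 0.0914]
ee_rot: [180.0, 0.1, 167.3]
wrist_force: [-0.8, -1.1, 5.7]
opening: 0.0259
finger_force: 78.6
```

servo_tool:
  increments:
    - [0,0,0,-10,0]
    - [0,0,0,-15,0]
    - [0,0,0,-15,0]
    - [0,0,0,-20,0]
    - [0,0,0,-20,0]
    - [0,0,0,-20,0]
    - [0,0,0,-20,0]
    - [0,0,0,-20,0]
    - [0,0,0,-20,0]
    - [0,0,0,0,0]

```text
time: 5.85
eef_pos: [0.6264, 0.2407, 0.2536]
ee_rot: [179.8, 0.3, 167.4]
wrist_force: [0.6, -0.2, -0.2]
opening: 0.0261
finger_force: 78.7
```

servo_tool:
  increments:
    - [0,0,-15,0,0]
    - [0,0,-25,0,0]
    - [0,0,-30,0,0]
    - [0,0,-30,0,0]
    - [0,0,-30,0,0]
    - [0,0,-30,0,0]
    - [0,0,-30,0,0]
    - [0,0,-30,0,0]
    - [0,0,-30,0,0]
    - [0,0,-30,0,0]
    - [0,0,-30,0,0]
    - [0,0,-30,0,0]
    - [0,0,-30,0,0]
    - [0,0,-30,0,0]
    - [0,0,-30,0,0]
    - [0,0,-30,0,0]
    - [0,-5,-20,0,0]
    - [0,0,-10,0,0]
    - [0,0,0,0,0]
    - [0,0,0,0,0]

```text
time: 7.85
eef_pos: [0.5217, -0.2385, 0.2495]
ee_rot: [179.9, -0.1, 167.3]
wrist_force: [0.4, -0.6, -1.6]
opening: 0.0262
finger_force: 78.7
```

Run:
```python
from h import *
np.set_printoptions(precision=4,suppress=True)
st=ctrl.read_state(); print(st['time'],st['eef_pos'],st['ee_rot'],st['q'],st['opening'],st['finger_force'])
ims=[];P={};
for c in ['scene','side','wrist']:
    st=ctrl.read_state(); ims.append(ctrl.snapshot(c))
    for n,z in [('pipe_mid',st['eef_pos'][2]-.0144),('collet_mouth',.076)]:
        for r in ctrl.pinpoint(c,n)[:3]:
            print(c,n,r['pixel'],round(r['p'],2),atz(*ray(c,r['pixel'],st),z))
ims=[cv2.cvtColor(i,cv2.COLOR_RGB2BGR) for i in ims]
for k,i in zip('abc',ims): cv2.imwrite(f'pics/w2{k}.png',i)
f=lambda x,w,h:cv2.resize(x,(w,h),interpolation=cv2.INTER_CUBIC)
cv2.imwrite('pics/w2.png',np.hstack([f(ims[0][20:220,150:350],400,400),f(ims[1][20:220,220:420],400,400)]))
```

```text
7.85 [ 0.5217 -0.2385  0.2495] [179.9454  -0.1021 167.346 ] [-24.5861  19.4544   1.3706  72.0274   0.0323 -11.9321] 0.026173065512703896 78.70570957660675
scene pipe_mid [280.3, 299.7] 0.89 [0.7858 0.2812 0.2351]
scene pipe_mid [276.9, 263.7] 0.83 [0.7487 0.23   0.2351]
scene pipe_mid [215.0, 81.4] 0.76 [ 0.5312 -0.2396  0.2351]
scene collet_mouth [223.4, 135.7] 0.56 [ 0.5217 -0.2401  0.076 ]
side pipe_mid [156.6, 216.7] 0.88 [0.4981 0.2938 0.2358]
side pipe_mid [113.7, 225.3] 0.73 [0.5224 0.3259 0.2358]
side pipe_mid [329.8, 92.2] 0.69 [ 0.5179 -0.2204  0.2358]
side collet_mouth [324.6, 159.7] 0.75 [ 0.5152 -0.2298  0.076 ]
wrist pipe_mid [256.2, 243.2] 0.91 [ 0.5202 -0.2395  0.236 ]
wrist pipe_mid [508.2, 225.1] 0.75 [ 0.5565 -0.0487  0.236 ]
wrist collet_mouth [257.6, 175.6] 0.93 [ 0.5214 -0.2398  0.076 ]
```

View pics/w2.png

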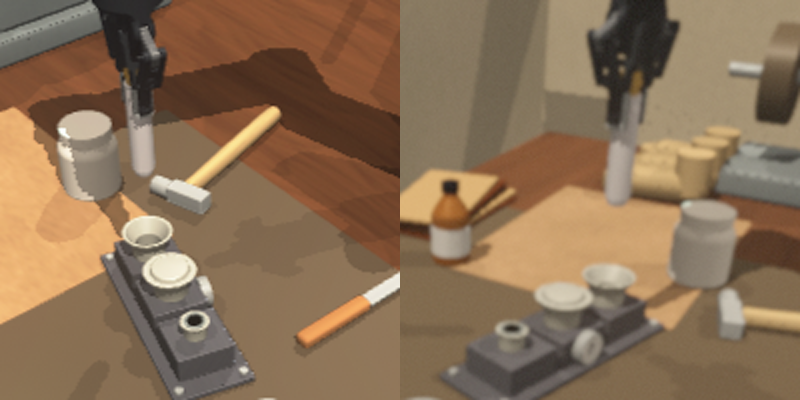

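View pics/w2c.png

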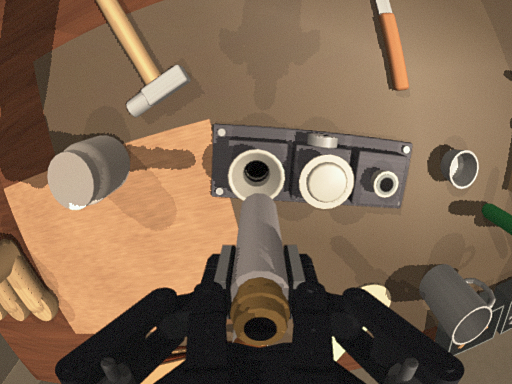

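The wrist view shows the pipe in hand and in line with the open collet at (257,172). The collet is at about (0.5215, -0.240), so the offset is 1–2 mm. I descend into the funnel.

servo_tool:
  increments:
    - [0,0,-1.5,15,0]
    - [0,0,0,20,0]
    - [0,0,0,20,0]
    - [0,0,0,20,0]
    - [0,0,0,10,0]
    - [0,0,0,5,0]
    - [0,0,0,5,0]
    - [0,0,0,5,0]
    - [0,0,0,5,0]
    - [0,0,0,5,0]
    - [0,0,0,0,0]

```text
time: 9.4
eef_pos: [0.5218, -0.2405, 0.1397]
ee_rot: [180.0, -0.1, 167.3]
wrist_force: [-0.5, -0.4, -0.6]
opening: 0.026
finger_force: 78.7
```

servo_tool:
  increments:
    - [0,0,0,5,0]
    - [0,0,0,5,0]
    - [0,0,0,5,0]
    - [0,0,0,4,0]
    - [0,0,0,4,0]
    - [0,0,0,3,0]
    - [0,0,0,3,0]
    - [0,0,0,3,0]
    - [0,0,0,0,0]

```text
time: 10.3
eef_pos: [0.5228, -0.2412, 0.1089]
ee_rot: [-179.9, 0.1, 167.3]
wrist_force: [0.9, -1.0, 1.0]
opening: 0.0259
finger_force: 78.9
```

servo_tool:
  increments:
    - [0,0,0,2,0]
    - [0,0,0,2,0]
    - [0,0,0,0,0]

```text
time: 10.6
eef_pos: [0.5229, -0.2412, 0.105]
ee_rot: [-179.9, 0.1, 167.3]
wrist_force: [0.2, -1.2, 2.2]
opening: 0.0259
finger_force: 79.1
```

servo_tool:
  increments:
    - [0,0,0,1,0]
    - [0,0,0,1,0]
    - [0,0,0,1,0]
    - [0,0,0,0,0]
    - [0,0,0,0,0]

```text
time: 11.1
eef_pos: [0.5235, -0.2414, 0.1043]
ee_rot: [-179.9, 0.2, 167.3]
wrist_force: [-3.8, 0.9, 17.6]
opening: 0.0262
finger_force: 80.9
```

The pipe bottomed at the predicted height (TCP 0.104, 17.6 N). I release and retreat.

servo_tool:
  increments:
    - [0,0,0,-1,0]
    - [1,0,0,0,0]
    - [1,0,0,0,0]
    - [1,0,0,0,0]
    - [1,0,0,0,0]
    - [1,0,0,0,0]
    - [1,0,0,0,0]
    - [1,0,0,0,0]
    - [1,0,0,-10,0]
    - [1,0,0,-15,0]
    - [1,0,0,-20,0]
    - [1,0,0,-20,0]
    - [1,0,0,-20,0]
    - [1,0,0,-20,0]
    - [1,0,0,-20,0]
    - [1,0,0,0,0]
    - [1,0,0,0,0]

```text
time: 12.8
eef_pos: [0.5225, -0.2408, 0.228]
ee_rot: [-180.0, 0.1, 167.3]
wrist_force: [-0.1, 0.5, -0.7]
opening: 0.0855
finger_force: 0.0
```

Run:
```python
from h import *
np.set_printoptions(precision=4,suppress=True)
ims=[]
for c in ['scene','side','wrist']:
    st=ctrl.read_state(); ims.append(cv2.cvtColor(ctrl.snapshot(c),cv2.COLOR_RGB2BGR))
    for n,z in [('pipe_mid',.09),('short_mid',.0495),('thin_mid',.077)]:
        for r in ctrl.pinpoint(c,n)[:3]:
            print(c,n,r['pixel'],round(r['p'],2),atz(*ray(c,r['pixel'],st),z))
f=lambda x,w,h:cv2.resize(x,(w,h))
cv2.imwrite('pics/w3.png',np.vstack([np.hstack([f(ims[0][50:250,150:350],400,300),f(ims[1][60:260,220:420],400,300)]),np.hstack([f(ims[2],400,300),f(ims[1],400,300)])]))
```

```text
scene pipe_mid [274.5, 267.3] 0.92 [0.6873 0.1522 0.09  ]
scene pipe_mid [281.2, 300.0] 0.83 [0.7237 0.2138 0.09  ]
scene pipe_mid [221.8, 127.3] 0.7 [ 0.5149 -0.2545  0.09  ]
scene short_mid [365.1, 276.7] 0.81 [0.5482 0.2586 0.0495]
scene thin_mid [402.4, 255.0] 0.62 [0.4726 0.2809 0.077 ]
side pipe_mid [116.0, 227.3] 0.91 [0.6971 0.2123 0.09  ]
side pipe_mid [325.8, 154.8] 0.77 [ 0.513  -0.2278  0.09  ]
side pipe_mid [157.7, 217.1] 0.68 [0.6608 0.156  0.09  ]
side short_mid [168.4, 301.7] 0.67 [0.5467 0.2573 0.0495]
side thin_mid [197.5, 320.0] 0.81 [0.4762 0.2759 0.077 ]
wrist pipe_mid [256.5, 188.5] 0.6 [ 0.5232 -0.2433  0.09  ]
```

View pics/w3.png

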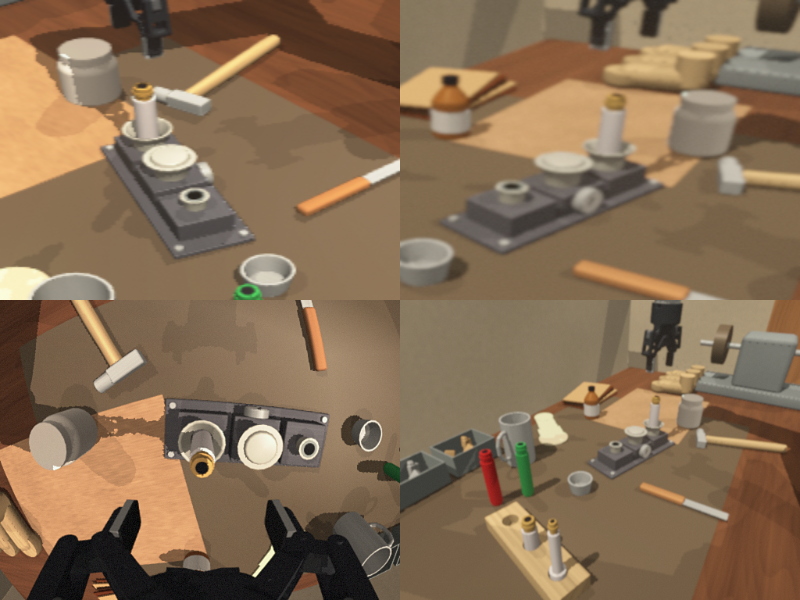

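The pipe stands upright in the open collet, released, with the short and thin tubes still in the stand. I check the nipple-top height, which should be about 0.160, before handing in.

Run:
```python
from h import *
p=tri([ray('scene',[222.5,108]),ray('side',[327.5,124.7])]); print(p)
i=ctrl.camera_info('scene')
for c in ['scene','side']:
    i=ctrl.camera_info(c); 
    for z in (.160,.174):
        q=np.linalg.inv(i['pose'])@np.array([.5222,-.241,z,1]); print(c,z,i['cx']-i['fx']*q[0]/q[2],i['cy']+i['fy']*q[1]/q[2])
```

```text
[ 0.51997714 -0.23597494  0.15950795]
scene 0.16 220.46438919977584 107.45820458583556
scene 0.174 220.01151098862792 102.4825020532179
side 0.16 327.5868585259458 123.41298889039307
side 0.174 328.28281281631706 117.42071720604629
```

The nipple top is at 0.1595, so the pipe is fully home.

```bash
python3 -c "
from plant import ctrl
print(ctrl.hand_in())"
```

```text
the job is handed in; nothing more can be done
None
```

The standpipe stands released and bottomed in the big open collet (nipple top measured at 0.1595 m, 0.160 m expected), the short and thin tubes are still in the stand, and the job is handed in, though no verdict came back.

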